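Lay out the gearbox parts on their outline tiles

ROBOT

A 6-joint arm with a two-finger parallel gripper is mounted at the origin on the work surface. World frame = base frame: x ahead of the robot, y to its left, z up, the work surface at z = 0. Lengths are in m, angles in rad, forces in N, time in s.
With the tool pointing down it reaches from about 0.275 to 1 m from the base axis. Payload 8.4 kg.
Tool frame: the origin (TCP) lies at the very end of the fingers, on their centre line; the grasp point (between the pads) lies 19 mm behind it; z points along the fingers, y is the line along which they close (so a half turn about z gives the same grasp; the last joint's range is limited). The gripper opens to 85 mm and grips with 20 to 120 N. Pads are 22 mm wide; open, the fingers measure 114 mm over their backs; the gripper's body (76 mm by 85 mm) begins 54 mm behind the grasp point. The pads swing forward as they close: fully open they stand 13 mm farther back than shut.
Start: joints at [1.232, 0.353, 1.633, -0, 1.155, -0.002], TCP at [0.207, 0.59, 0.231] pointing down, gripper open.
Joint ranges: [-2.63, 2.63], [-0.92, 2.1], [0.06, 2.66], [-1.3, 4.44], [0, 2.69], [-3.02, 3.02]. Speed limits (rad/s): [2.22, 2.22, 2.79, 3.14, 3.14, 3.14].

INTERFACE

Orientations are given as a 3x3 rotation matrix whose columns are the frame's x, y, z axes.
In Python, from workcell import r, optics, ticket gives the robot as it stands.
- The arm moves only by the tool move_arm, never from a script. Its argument "plan" is one flat list of numbers, 7 for each row, row after row: the shift along the tool's x, y, z in units of 0.15 m (1.0 is 0.15 m), then the turn, a rotation vector about the tool's x, y, z in units of pi rad (1.0 is pi rad), then the opening, from 0 (shut) to 1 (fully open). A call has 1 to 12 rows; each row is the pose to reach, as a shift and turn from the pose commanded when the call began, along the tool's axes at that moment, turning the shorter way round; what a row does not reach only later rows make up. A row lasts 1/12 s, in which the tool goes at most 41.7 mm and 7.16 degrees, less where a joint would pass 70% of its speed; a pose out of reach is approached as far as the arm can. A call with a number of a shift or a turn outside -1 to 1 is refused whole. A call with a gripper value outside its range is refused whole. The fingers move at their own pace and stop on an object; "newtons" is the grip in N (left out, the last holds). Time passes only in rows, so rows that repeat a pose let the fingers close. It gives the time, the measured TCP pose, the force, the opening and the grip force at its end, in the units of the state.
- r.read_state(): the state, without advancing time (a new reading comes with each control period).
- optics.camera(name): name is "scene" or "top"; returns the picture (420x560x3 uint8, red, green, blue); there is no depth.
- optics.camera_info(name): a dict with "fx", "fy", "cx", "cy" (pixels), "rvec" (rotation vector, rad) and "tvec" (3), from world to camera coordinates, as OpenCV has them. Camera axes: x right, y down, z forward; pixel columns grow to the right and rows downward; lengths in m; the calibration is good to about 2 mm. A picture is of the moment at which its call begins. camera_info takes no time and is no camera call.
- ticket.finish_job(): hands the job in; it is judged then, once.
The state is a dict: "clock": time; "qpos": joint angles; "joint_vel": joint speeds; "joint_torque": joint torques, N m; "tcp_pos": TCP position; "eef_rot": TCP orientation; "force": force on the tool from outside, world axes, zero at the start; "wrist_torque": the same for the moment, N m; "width": finger opening in m; "grip_force": force on a finger pad.
Only numpy, scipy, OpenCV 4.12 (cv2) and the standard library are available. Lean on these libraries where they do the work, as an engineer would, in place of code of your own. Each camera call takes 0.05 s, during which the arm holds its last target. There are 200 camera calls.

TASK

Before the gearbox goes back together, lay its four loose parts out: set the ball bearing, the spacer sleeve, the gear wheel and the mounting bracket each flat and centred on the black tile that bears its own outline, the way up that they lie now, the bracket lined up with its outline (either way round). Leave the small glass jar that stands among them upright and where it is.

Things in the scene. Friction and masses are not known exactly. Their poses are not given: they have to be found in the camera images.
- bearing_mid (a point): Ball bearing lying flat on the table: plain steel ring, outside diameter 52 mm, bore 25 mm (really open), 16 mm tall, black shield between the races. 0.13 kg. The point is at its centre, 8 mm above its underside; z is up along the bore. Round: its yaw does not matter. Can be gripped across the outside.
- sleeve_mid (a point): Spacer sleeve standing on end: plain steel tube, outside diameter 36 mm, bore 24 mm, 55 mm tall. 0.25 kg. The point is at its centre, 27.5 mm above its underside; z is up along the bore. Round: yaw does not matter.
- gear_mid (a point): Dark steel toothed gear wheel lying flat with its smooth bright round hub upward: wheel 67 mm over the teeth and 14 mm thick; hub 28 mm in diameter with a black spot for the bore (not open), standing from 14 mm to 44 mm above the underside. 0.35 kg. The point is on the axis, 22 mm above the underside (inside the hub); z is up. Best gripped by the hub. Yaw does not matter.
- bracket_mid (a point): Aluminium mounting bracket lying flat: foot plate with round ends, 100 mm long (x), 40 mm wide (y), 12 mm thick, a bolt hole near each end, and an upright lug in the middle, 36 mm long (x), 16 mm thick (y), reaching from the plate up to 45 mm above the underside. 0.22 kg. The point is at its centre, 22.5 mm above the underside; x is along the foot's length, z is up. Can be gripped across y, by the lug or the plate. The same both ways round (half a turn makes no difference).
- tile_bearing: Fixed flat black rubber tile, 110 x 84 x 5 mm (x, y, z), bearing the white printed outline of the bearing: a white ring of 54 mm outside and 25 mm inside diameter. Origin at the centre of its underside and of the outline, on the table; the top is 5 mm higher. x is along the tile's long side.
- tile_sleeve: Fixed flat black rubber tile, 110 x 84 x 5 mm (x, y, z), bearing the white printed outline of the sleeve: a white ring of 38 mm outside and 24 mm inside diameter, the smaller of the two rings. Origin at the centre of its underside and of the outline, on the table; the top is 5 mm higher. x is along the tile's long side.
- tile_gear: Fixed flat black rubber tile, 110 x 84 x 5 mm (x, y, z), bearing the white printed outline of the gear: a full white toothed disc 69 mm across, without a hole. Origin at the centre of its underside and of the outline, on the table; the top is 5 mm higher. x is along the tile's long side.
- tile_bracket: Fixed flat black rubber tile, 110 x 84 x 5 mm (x, y, z), bearing the white printed outline of the bracket: a white strip with round ends, 102 x 42 mm, with two black spots for the bolt holes. Origin at the centre of its underside and of the outline, on the table; the top is 5 mm higher. x is along the tile's long side and along the outline's length.
- jar: Small closed amber glass jar with a white cap, a bystander standing loose among the parts: 34 mm in diameter, 45 mm tall. Origin at the centre of its underside; z is up. Also among the parts, unlisted and free to be ignored: a loose 13 mm tall hex nut and a 24 mm wide, 35 mm tall dark steel socket.
Mind the look-alikes: they are no part of the job. Leave any blue look-alike of the part that bears sleeve_mid alone. Leave any orange look-alike of the tile_bearing alone.

How it is judged:
By the outcome, as a careful person would: the job done as asked, in the order asked, and still so for the second after the job is handed in, with the robot touching nothing.
It also fails if it takes over 112 s, if anything falls off the work surface, if the arm or the gripper's body presses on something with over 40 N, if the wrist force passes 120 N, or if a joint passes its speed limit or range.

## Working session

There is one attempt and no reset: what is moved stays moved. The work goes in short steps, Python scripts to look and compute and a tool call to move; the robot and the scene stay as the last step left them, time stands still between calls to the robot, and variables do not carry over. Pictures are saved under pics/ and viewed, at most 14 in all, crops included, and the job is handed in when it is done.

Besides the shell and the picture viewer there is one more tool, called after "Request:" as name(argument=value, ...), one argument or row to a line, values as JSON. move_arm: Moves the arm, as the interface text tells. Its arguments: {"type":"object","properties":{"plan":{"type":"array"},"newtons":{"type":"number"}},"required":["plan"]}

```bash
mkdir -p pics; cat > h.py <<'E'
import numpy as np, cv2
from workcell import r, optics, ticket
def cam(n):
    i=optics.camera_info(n); R,_=cv2.Rodrigues(np.array(i["rvec"],float)); t=np.array(i["tvec"],float).ravel()
    return i,R,t
def ray(n,uv):
    i,R,t=cam(n); d=R.T@np.array([(uv[0]-i["cx"])/i["fx"],(uv[1]-i["cy"])/i["fy"],1]); return -R.T@t,d
def onplane(n,uv,z):
    o,d=ray(n,uv); return o+d*(z-o[2])/d[2]
def tri(uv1,uv2,n1="top",n2="scene"):
    o1,d1=ray(n1,uv1);o2,d2=ray(n2,uv2);d1/=np.linalg.norm(d1);d2/=np.linalg.norm(d2)
    A=np.c_[d1,-d2];s=np.linalg.lstsq(A,o2-o1,rcond=None)[0];p,q=o1+s[0]*d1,o2+s[1]*d2
    return (p+q)/2,np.linalg.norm(p-q)
def proj(n,p):
    i,R,t=cam(n);c=R@np.array(p)+t;return np.array([i["fx"]*c[0]/c[2]+i["cx"],i["fy"]*c[1]/c[2]+i["cy"]])
def shot(n,f,show=None):
    im=cv2.cvtColor(optics.camera(n),cv2.COLOR_RGB2BGR);cv2.imwrite(f"pics/{f}.png",im);return im
E
python3 - <<'E'
from h import *
np.set_printoptions(precision=4,suppress=True)
for n in("top","scene"):
    shot(n,n+"0");i,R,t=cam(n);print(n,i["fx"],-R.T@t,R[2])
s=r.read_state();print(s)
E
```

```text
top 529.1606399977142 [ 0.2864 -0.0735  1.1663] [ 0.234   0.0171 -0.9721]
scene 399.08016230316224 [0.9716 0.2492 0.7602] [-0.497  -0.3358 -0.8001]
{'clock': 0.1, 'qpos': array([ 1.2316,  0.3536,  1.6341, -0.    ,  1.1552, -0.0024]), 'joint_vel': array([-0.0003, -0.0026, -0.0002,  0.0001,  0.001 , -0.0006]), 'joint_torque': array([  0.0009, -60.6363, -34.2817,  -0.0001,   0.0039,  -0.    ]), 'tcp_pos': array([0.2064, 0.5895, 0.2306]), 'eef_rot': array([[-0.9438,  0.3304, -0.0004],
       [ 0.3304,  0.9438, -0.0012],
       [-0.    , -0.0013, -1.    ]]), 'force': array([ 0.766 , -0.2584,  0.1087]), 'wrist_torque': array([-0.0191,  0.0124, -0.0371]), 'grip_force': 0.0, 'width': 0.08540075412930374}
```

View pics/top0.png

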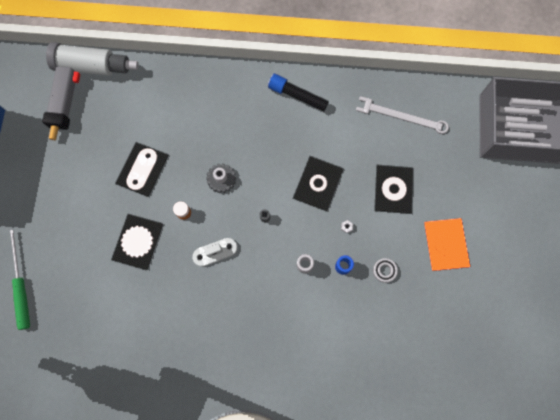

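View pics/scene0.png

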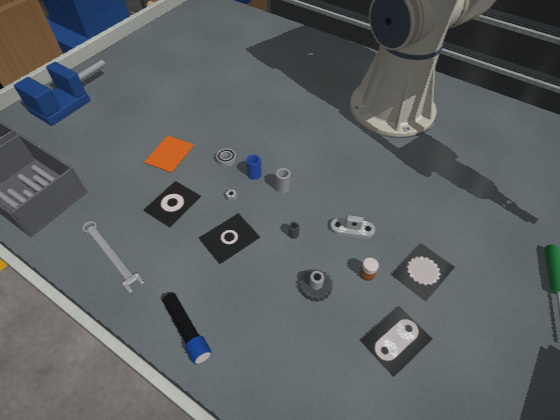

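The top view shows the bracket tile (142,169), gear tile (137,241), sleeve tile (318,183), bearing tile (394,189), gear (222,178), jar (182,211), bracket (215,251), socket (265,215), sleeve (305,262), blue look-alike (345,264), bearing (386,270) and nut (348,226). The scene view shows the same items. Next I'll zoom in.

```bash
python3 - <<'E'
from h import *
t=cv2.imread("pics/top0.png");s=cv2.imread("pics/scene0.png")
def c(im,u,v,w=34,k=5): return cv2.resize(im[v-w//2:v+w//2,u-w//2:u+w//2],None,fx=k,fy=k,interpolation=cv2.INTER_CUBIC)
tp=[(222,178),(215,251),(305,262),(386,270)];sp=[(317,284),(352,225),(283,180),(226,157)]
m=np.vstack([np.hstack([cv2.resize(c(t,*p,48,4),(192,192)) for p in tp]),np.hstack([cv2.resize(c(s,*p,48,4),(192,192)) for p in sp])])
cv2.imwrite("pics/z0.png",m)
tl=[("br",(142,169),(397,340)),("ge",(137,241),(424,271)),("sl",(318,183),(230,237)),("be",(394,189),(173,203))]
def cen(im,u,v):
    w=26; g=cv2.cvtColor(im[v-w:v+w,u-w:u+w],cv2.COLOR_BGR2GRAY); m=(g>140).astype(np.uint8)
    n,l,st,ce=cv2.connectedComponentsWithStats(m); k=min(range(1,n),key=lambda k:1e3*(st[k][4]<60)+np.hypot(*(ce[k]-w)))
    cs,_=cv2.findContours((l==k).astype(np.uint8),cv2.RETR_EXTERNAL,cv2.CHAIN_APPROX_NONE); M=cv2.moments(max(cs,key=cv2.contourArea))
    h=np.zeros_like(m);cv2.drawContours(h,cs,-1,1,-1);y,x=np.nonzero(h)
    return np.array([x.mean()+u-w,y.mean()+v-w]),np.c_[x+u-w,y+v-w]
for n,a,b in tl:
    pa,A=cen(t,*a);pb,B=cen(s,*b);p,e=tri(pa,pb)
    def ax(c,P):
        W=np.array([onplane(c,q,.005)[:2] for q in P]);C=np.cov(W.T);w,v=np.linalg.eigh(C);return W.mean(0),np.sqrt(w)*4,np.degrees(np.arctan2(v[1,1],v[0,1]))
    print(n,pa.round(1),pb.round(1),p.round(4),e.round(4),ax("top",A),ax("scene",B))
E
```

```text
br [141.2 168.5] [396.1 339.5] [0.6288 0.2964 0.0029] 0.0008 (array([0.62825066, 0.29602914]), array([0.04850076, 0.11120637]), np.float64(162.94608399719476)) (array([0.62960056, 0.29590399]), array([0.0461236 , 0.10822076]), np.float64(162.6368739282321))Traceback (most recent call last):
  File "<stdin>", line 18, in <module>
  File "<stdin>", line 17, in ax
  File "h.py", line 9, in onplane
    o,d=ray(n,uv); return o+d*(z-o[2])/d[2]
        ~~~^^^^^^
  File "h.py", line 7, in ray
    i,R,t=cam(n); d=R.T@np.array([(uv[0]-i["cx"])/i["fx"],(uv[1]-i["cy"])/i["fy"],1]); return -R.T@t,d
          ~~~^^^
  File "h.py", line 4, in cam
    i=optics.camera_info(n); R,_=cv2.Rodrigues(np.array(i["rvec"],float)); t=np.array(i["tvec"],float).ravel()
ValueError: time passes only in moves, steps and waits
```

View pics/z0.png

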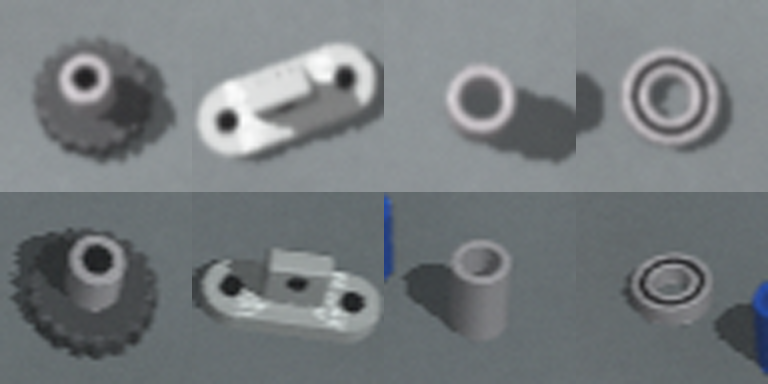

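The zoom shows usable features in both views: the gear's bore spot on the hub, the bracket's two bolt holes, the sleeve's top rim and the bearing's black shield ring. I'll cache the calibration and measure them.

```bash
python3 - <<'E'
s=open("h.py").read()
s=s.replace('''def cam(n):
    i=''','''import functools,os,pickle
@functools.lru_cache(None)
def cam(n):
    f=f"cal_{n}.pkl"
    if not os.path.exists(f): pickle.dump(optics.camera_info(n),open(f,"wb"))
    i=pickle.load(open(f,"rb"));i=''').replace('i=optics.camera_info(n); R','R')
s=s.replace("i=R,_=","R,_=")
s+='''
def comps(im,u,v,w,lo,hi):
    "components lo<=gray<hi in a 4x upscaled crop: centroid, area, w, h in image pixels, plus mask points of filled contour"
    c=im[v-w:v+w,u-w:u+w]; g=cv2.cvtColor(cv2.resize(c,None,fx=4,fy=4,interpolation=cv2.INTER_CUBIC),cv2.COLOR_BGR2GRAY)
    cs,_=cv2.findContours(cv2.inRange(g,lo,hi-1),cv2.RETR_EXTERNAL,cv2.CHAIN_APPROX_NONE); out=[]
    for k in cs:
        A=cv2.contourArea(k)/16
        if A<4: continue
        P=(k[:,0]+.5)/4-.5+[u-w,v-w]; M=cv2.moments(k); ce=np.array([M["m10"],M["m01"]])/M["m00"]
        e=cv2.fitEllipse(k) if len(k)>5 else None
        out.append(dict(c=(ce+.5)/4-.5+[u-w,v-w],e=(np.array(e[0])+.5)/4-.5+[u-w,v-w],ax=np.array(e[1])/4,A=A,P=P))
    return sorted(out,key=lambda o:-o["A"])
'''
open("h.py","w").write(s)
E
python3 - <<'E'
from h import *
np.set_printoptions(precision=4,suppress=True)
t=cv2.imread("pics/top0.png");s=cv2.imread("pics/scene0.png")
for n,a,b in [("br",(142,169),(397,340)),("ge",(137,241),(424,271)),("sl",(318,183),(230,237)),("be",(394,189),(173,203))]:
    P=[]
    for im,q,c in((t,a,"top"),(s,b,"scene")):
        o=comps(im,*q,26,125,256);o=[k for k in o if np.hypot(*(k["c"]-q))<6][0]
        W=np.array([onplane(c,x,.005)[:2] for x in o["P"]]).astype(np.float32);R=cv2.minAreaRect(W)
        print(n,c,o["c"],onplane(c,o["c"],.005)[:2],"rect",np.array(R[1]),R[2]);P.append(o["c"])
    print("   tri",*tri(*P))
print("parts")
for n,a,b,w,lo,hi in [("gear",(222,175),(317,280),12,0,60),("brk",(215,251),(352,225),26,0,70),("sle",(305,262),(283,180),22,120,256),("bea",(386,270),(226,157),20,0,75),("bea",(386,270),(226,157),20,115,256),("jar",(182,211),(370,268),16,150,256)]:
    for im,q,c in((t,a,"top"),(s,b,"scene")):
        for o in comps(im,*q,w,lo,hi)[:5]: print(n,c,o["c"],o["e"],o["ax"],round(o["A"],1))
E
```

```text
br top [141.1714 168.5258] [0.6279 0.296 ] rect [0.0461 0.1051] 73.0794906616211
br scene [396.1242 339.4484] [0.6298 0.2959] rect [0.0423 0.1019] 72.84893798828125
   tri [0.6287 0.2964 0.0029] 0.0006995350263876061
ge top [136.4445 241.1304] [0.4597 0.2818] rect [0.0715 0.0704] 5.300638198852539
ge scene [423.3897 270.259 ] [0.4603 0.2825] rect [0.0684 0.0683] 69.45028686523438
   tri [0.4598 0.2823 0.004 ] 0.0005250032669501323
sl top [317.876  182.5609] [ 0.6274 -0.1107] rect [0.0404 0.04  ] 4.645202159881592
sl scene [228.9409 236.5794] [ 0.6274 -0.1103] rect [0.0375 0.037 ] 37.69889450073242
   tri [ 0.6273 -0.1106  0.0048] 0.00037049856997207743
be top [392.5196 187.4163] [ 0.6297 -0.2811] rect [0.1265 0.1192] 2.6572744846343994
be scene [171.9211 202.1963] [ 0.6279 -0.2833] rect [0.0535 0.0531] 42.296424865722656
   tri [ 0.629  -0.2809  0.0079] 0.0007813632104097439
parts
gear top [229.8471 179.8548] [229.7094 179.8549] [ 8.2295 10.903 ] 59.5
gear top [218.7965 173.073 ] [218.7945 173.0749] [3.9851 4.3415] 13.5
gear scene [307.133  277.2489] [307.288  276.9278] [ 5.8793 16.4
[... 459 characters left out ...]
7] [353.8543 223.553 ] [2.9156 4.6547] 10.3
sle top [302.3261 260.0644] [303.6205 260.4888] [50.0753 51.3027] 1635.7
sle scene [284.0244 176.7711] [283.4643 177.4988] [13.8302 24.9049] 193.3
bea scene [225.5454 155.0212] [225.5489 155.0174] [10.9398 15.824 ] 135.7
bea scene [241.8185 166.6683] [241.8501 166.7497] [ 9.3338 13.7697] 82.2
bea scene [215.435  159.2999] [215.4225 159.2226] [1.9729 7.2128] 8.8
bea top [385.8747 269.4541] [385.7245 269.464 ] [46.4945 47.309 ] 1548.8
bea scene [226.2493 155.9108] [226.2631 155.9484] [16.947  19.9624] 259.7
jar top [183.8735 204.9289] [184.0921 204.9121] [16.1656 30.1861] 339.1
jar scene [370.7968 264.2776] [370.8141 264.4335] [13.2771 16.3048] 163.6
```

```bash
python3 - <<'E'
from h import *
np.set_printoptions(precision=4,suppress=True)
t=cv2.imread("pics/top0.png");s=cv2.imread("pics/scene0.png")
for (a,b) in [((218.8,173.07),(316.91,276.39)),((228.79,246.25),(337.54,223.87)),((199.37,256.88),(367.61,228.13))]: print(*tri(a,b))
for n,im,q,w,L in [("beT",t,(394,189),22,((170,256),)),("sleT",t,(305,262),14,((155,256),(170,256),(0,110))),("sleS",s,(283,174),12,((140,256),(150,256),(0,105),(0,95))),("beaT",t,(386,270),16,((0,60),(0,80),(0,95),(155,256),(170,256))),("beaS",s,(226,155),12,((0,60),(0,75),(130,256),(145,256)))]:
    for l in L:
        for o in comps(im,*q,w,*l)[:3]: print(n,l,o["c"],o["e"],o["ax"],round(o["A"],1))
E
```

```text
[0.6199 0.1109 0.0439] 0.0002502708350829066
[0.4636 0.0753 0.0122] 0.00040133395703890784
[0.4351 0.1371 0.0119] 0.0003242874427830314
beT (170, 256) [393.729  188.3471] [393.7299 188.3468] [22.6148 24.0074] 426.3
sleT (155, 256) [304.4634 261.6815] [304.4538 261.6761] [16.9866 17.2018] 228.9
sleT (170, 256) [304.5388 261.8751] [304.5285 261.8753] [16.0061 16.3561] 205.2
sleT (0, 110) [313.5061 269.5893] [311.5274 268.2985] [15.5697 17.9463] 117.7
sleT (0, 110) [304.7248 262.2087] [304.7209 262.2051] [9.0193 9.3091] 65.8
sleS (140, 256) [283.0153 173.0919] [283.0191 173.0917] [10.3606 13.2648] 107.6
sleS (150, 256) [285.0608 177.1887] [284.8284 176.4798] [2.7235 6.5807] 4.9
sleS (0, 105) [275.1857 180.1725] [275.1728 180.1378] [10.9489 13.959 ] 102.5
sleS (0, 105) [285.0441 173.4729] [284.7229 173.4226] [4.9837 7.3556] 21.8
sleS (0, 95) [274.606  180.1466] [274.5691 180.2238] [ 9.5392 13.4759] 89.5
sleS (0, 95) [285.2558 173.6536] [284.7375 173.5859] [4.3214 6.7621] 14.9
beaT (0, 95) [385.0322 269.6564] [385.0278 269.6543] [17.6322 18.4263] 255.1
beaT (0, 95) [396.5645 276.506 ] [492.9379 326.2904] [ 62.4713 214.6832] 36.0
beaT (155, 256) [384.6825 269.3317] [384.6775 269.3237] [23.3469 24.1738] 442.8
beaT (170, 256) [383.0024 267.7509] [384.8573 269.5235] [21.6236 22.4749] 64.5
beaT (170, 256) [386.0728 270.9221] [384.9512 269.6163] [12.9877 13.4797] 33.5
beaS (0, 60) [229.5445 151.2757] [220.5922 159.9586] [16.5753 27.6234] 5.5
beaS (0, 60) [220.3688 157.9573] [228.0313 153.4243] [12.5107 20.632 ] 5.1
beaS (0, 75) [225.5454 155.0212] [225.5489 155.0174] [10.9398 15.824 ] 135.7
beaS (0, 75) [215.4464 159.3098] [215.4809 159.2945] [1.9804 6.921 ] 8.8
beaS (130, 256) [228.7253 159.7535] [224.6053 153.2275] [17.0467 20.767 ] 16.4
beaS (130, 256) [226.9643 157.1334] [225.5586 155.0104] [ 7.8503 11.2252] 9.6
beaS (130, 256) [223.211  152.2013] [223.8007 152.5166] [2.7116 7.7621] 7.8
```

```bash
python3 - <<'E'
from h import *
np.set_printoptions(precision=4,suppress=True)
print("beT",*tri((393.73,188.35),(171.92,202.2)),onplane("top",(393.73,188.35),.005),onplane("scene",(171.92,202.2),.005))
print("sleeve",*tri((304.5,261.8),(283.02,173.09)),onplane("top",(304.5,261.8),.055))
print("bearing",*tri((385.03,269.66),(225.55,155.02)),onplane("top",(385.03,269.66),.016))
print("jar",onplane("scene",(370.8,265),.045))
for n,q in (("nut",(347.5,226.5)),("blue",(345,264)),("socket",(265,215)),("jar",(181,210))): print(n,onplane("top",q,dict(nut=.013,blue=.055,socket=.035,jar=.045)[n]))
E
```

```text
beT [ 0.6277 -0.2838  0.0045] 0.0003384973645607832 [ 0.6277 -0.2839  0.005 ] [ 0.6279 -0.2833  0.005 ]
sleeve [ 0.4371 -0.0927  0.0542] 0.0004386669878568499 [ 0.4371 -0.0929  0.055 ]
bearing [ 0.4395 -0.2695  0.0146] 0.00034183825766042546 [ 0.4394 -0.2694  0.016 ]
jar [0.5365 0.1882 0.045 ]
nut [ 0.529  -0.1831  0.013 ]
blue [ 0.4393 -0.1783  0.055 ]
socket [0.5354 0.0006 0.035 ]
jar [0.5295 0.1831 0.045 ]
```

All measured heights match the sizes given (tiles ≈5 mm, hub 44, foot 12, sleeve 54, bearing ≈15 mm). First I'll align the tool with the world axes (tool x = world y, tool y = world x) and travel to the bearing.

Request:
move_arm(
  plan=[-0.96,-0.724,0,0,0,0.3928,1,-0.96,-0.724,0,0,0,0.3928,1,-0.96,-0.724,0,0,0,0.3928,1,-0.96,-0.724,0,0,0,0.3928,1,-0.96,-0.724,0,0,0,0.3928,1,-0.96,-0.724,0,0,0,0.3928,1,-0.96,-0.724,0,0,0,0.3928,1,-0.96,-0.724,0,0,0,0.3928,1,-0.96,-0.724,0,0,0,0.3928,1,-0.96,-0.724,0,0,0,0.3928,1,-0.96,-0.724,0,0,0,0.3928,1],
  newtons=40,
)

```text
clock: 1.02
tcp_pos: [0.3065, 0.4396, 0.231]
eef_rot: [[0.005, 1.0, -0.0], [1.0, -0.005, -0.0], [-0.0, -0.0, -1.0]]
force: [0.5, -0.4, -0.0]
width: 0.0851
grip_force: 0.0
```

Request:
move_arm(
  plan=[-1,0.4,0,0,0,0,1,-1,0.4,0,0,0,0,1,-1,0.4,0,0,0,0,1,-1,0.4,0,0,0,0,1,-1,0.4,0,0,0,0,1],
)

```text
clock: 1.43
tcp_pos: [0.3675, 0.2848, 0.231]
eef_rot: [[-0.001, 1.0, -0.0], [1.0, 0.001, -0.003], [-0.003, -0.0, -1.0]]
force: [-0.6, -0.3, -0.4]
width: 0.0851
grip_force: 0.0
```

Request:
move_arm(
  plan=[-1,0.3,0,0,0,0,1,-1,0.3,0,0,0,0,1,-1,0.3,0,0,0,0,1,-1,0.3,0,0,0,0,1,-1,0.3,0,0,0,0,1],
)

```text
clock: 1.85
tcp_pos: [0.4124, 0.1357, 0.2313]
eef_rot: [[-0.001, 1.0, 0.0], [1.0, 0.001, -0.002], [-0.002, 0.0, -1.0]]
force: [0.1, 0.2, -0.0]
width: 0.0856
grip_force: 0.0
```

Request:
move_arm(
  plan=[-1,0.2,0,0,0,0,1,-1,0.2,0,0,0,0,1,-1,0.2,0,0,0,0,1,-1,0.2,0,0,0,0,1,-1,0.2,0,0,0,0,1],
)

```text
clock: 2.27
tcp_pos: [0.4425, -0.0136, 0.2314]
eef_rot: [[-0.001, 1.0, 0.001], [1.0, 0.001, -0.001], [-0.001, 0.001, -1.0]]
force: [-0.2, 0.7, 0.0]
width: 0.0857
grip_force: 0.0
```

Request:
move_arm(
  plan=[-1,0,0,0,0,0,1,-1,0,0,0,0,0,1,-1,0,0,0,0,0,1,-1,0,0,0,0,0,1,-1,0,0,0,0,0,1],
)

```text
clock: 2.68
tcp_pos: [0.442, -0.1631, 0.2313]
eef_rot: [[-0.0, 1.0, 0.0], [1.0, 0.0, -0.001], [-0.001, 0.0, -1.0]]
force: [-0.3, 0.2, -1.0]
width: 0.0856
grip_force: 0.0
```

Request:
move_arm(
  plan=[-0.717,-0.014,0.5,0,0,0,1,-0.717,-0.014,0.9,0,0,0,1,-0.717,-0.014,0.9,0,0,0,1,-0.717,-0.014,0.9,0,0,0,1,-0.717,-0.014,0.9,0,0,0,1,-0.717,-0.014,0.9,0,0,0,1,-0.717,-0.014,0.9,0,0,0,1,-0.717,-0.014,0.9,0,0,0,1],
)

```text
clock: 3.35
tcp_pos: [0.4406, -0.2669, 0.0978]
eef_rot: [[-0.002, 1.0, 0.002], [1.0, 0.002, -0.001], [-0.001, 0.002, -1.0]]
force: [0.6, -0.3, 0.6]
width: 0.0853
grip_force: 0.0
```

```bash
python3 - <<'E'
from h import *
s=r.read_state();print(s["tcp_pos"],s["clock"])
a=shot("top","t1");b=shot("scene","s1")
def z(im,u,v,w,k):return cv2.resize(im[v-w:v+w,u-w:u+w],(k,k),interpolation=cv2.INTER_CUBIC)
u=proj("top",s["tcp_pos"]).astype(int);v=proj("scene",s["tcp_pos"]).astype(int)
cv2.imwrite("pics/z1.png",np.hstack([z(a,*u,50,400),z(b,*v,50,400)]))
E
```

```text
[ 0.44057072 -0.26687437  0.09779499] 3.35
```

View pics/z1.png

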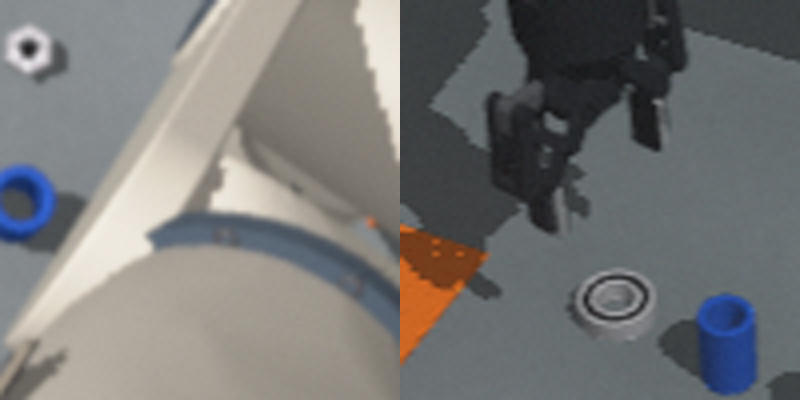

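The scene view (right) shows the fingers straddling the bearing along x, clear of the blue sleeve; the arm hides the top view. I'll descend and grip.

Request:
move_arm(
  plan=[-0.017,-0.007,0.25,0,0,0,1,-0.017,-0.007,0.45,0,0,0,1,-0.017,-0.007,0.6,0,0,0,1,-0.017,-0.007,0.64,0,0,0,1,-0.017,-0.007,0.64,0,0,0,1,-0.017,-0.007,0.64,0,0,0,1,-0.017,-0.007,0.64,0,0,0,1,-0.017,-0.007,0.64,0,0,0,1],
)

```text
clock: 4.12
tcp_pos: [0.4395, -0.2709, 0.0019]
eef_rot: [[-0.0, 1.0, 0.002], [1.0, 0.0, -0.001], [-0.001, 0.002, -1.0]]
force: [0.1, -0.7, 0.0]
width: 0.0854
grip_force: 0.0
```

Request:
move_arm(
  plan=[0,0,0,0,0,0,0,0,0,0,0,0,0,0,0,0,0,0,0,0,0,0,0,0,0,0,0,0,0,0,0,0,0,0,0,0,0,0,0,0,0,0,0,0,0,0,0,0,0,0,0,0,0,0,0,0],
)

```text
clock: 4.78
tcp_pos: [0.4388, -0.2706, 0.0013]
eef_rot: [[-0.0, 1.0, 0.001], [1.0, 0.0, -0.001], [-0.001, 0.001, -1.0]]
force: [-2.4, 0.9, 13.0]
width: 0.0497
grip_force: 39.3
```

Request:
move_arm(
  plan=[0,0,-0.15,0,0,0,0,0,0,-0.4,0,0,0,0,0,0,-0.67,0,0,0,0,0,0,-0.67,0,0,0,0,0,0,-0.67,0,0,0,0,0,0,-0.67,0,0,0,0],
)

```text
clock: 5.28
tcp_pos: [0.438, -0.2701, 0.1005]
eef_rot: [[0.0, 1.0, -0.0], [1.0, -0.0, 0.0], [0.0, -0.0, -1.0]]
force: [0.0, 0.5, -1.7]
width: 0.05
grip_force: 42.7
```

```bash
python3 - <<'E'
from h import *
s=r.read_state();print(s["tcp_pos"],s["width"],s["grip_force"])
b=shot("scene","s2")
v=proj("scene",s["tcp_pos"]).astype(int)
cv2.imwrite("pics/z2.png",cv2.resize(b[v[1]-50:v[1]+50,v[0]-50:v[0]+50],(500,500),interpolation=cv2.INTER_CUBIC))
E
```

```text
[ 0.43802146 -0.27011178  0.10048477] 0.049991544597469455 42.72298838943243
```

View pics/z2.png

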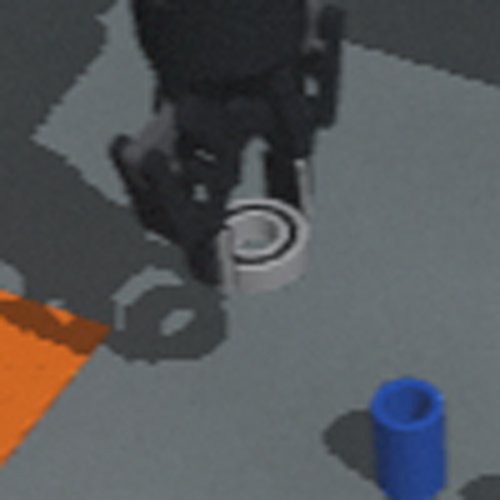

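The bearing is held level between the pads. Carrying it to its tile.

Request:
move_arm(
  plan=[-0.098,0.933,0,0,0,0,0,-0.098,0.933,0,0,0,0,0,-0.098,0.933,0,0,0,0,0,-0.098,0.933,0,0,0,0,0,-0.098,0.933,0,0,0,0,0],
)

```text
clock: 5.75
tcp_pos: [0.5814, -0.2849, 0.0985]
eef_rot: [[-0.001, 1.0, 0.0], [1.0, 0.001, 0.0], [0.0, 0.0, -1.0]]
force: [0.2, 0.6, -0.9]
width: 0.0497
grip_force: 42.7
```

Request:
move_arm(
  plan=[0,0.333,0.3,0,0,0,0,0,0.333,0.4,0,0,0,0,0,0.333,0.4,0,0,0,0,0,0.333,0.4,0,0,0,0,0,0.333,0.4,0,0,0,0,0,0.333,0.4,0,0,0,0],
)

```text
clock: 6.25
tcp_pos: [0.6275, -0.2852, 0.0414]
eef_rot: [[0.0, 1.0, -0.0], [1.0, -0.0, -0.0], [-0.0, -0.0, -1.0]]
force: [0.3, -0.3, -1.4]
width: 0.0498
grip_force: 42.7
```

Request:
move_arm(
  plan=[0,0,0.1,0,0,0,0,0,0,0.18,0,0,0,0,0,0,0.22,0,0,0,0,0,0,0.228,0,0,0,0,0,0,0.228,0,0,0,0,0,0,0.228,0,0,0,0,0,0,0.228,0,0,0,0,0,0,0.228,0,0,0,0],
)

```text
clock: 6.92
tcp_pos: [0.6278, -0.2849, 0.0064]
eef_rot: [[0.0, 1.0, -0.001], [1.0, -0.0, 0.0], [0.0, -0.001, -1.0]]
force: [-2.3, 0.1, 2.3]
width: 0.0498
grip_force: 43.1
```

Touching down (2 N). Release and rise.

Request:
move_arm(
  plan=[0,0,0,0,0,0,0.8,0,0,0,0,0,0,0.8,0,0,0,0,0,0,0.8,0,0,0,0,0,0,1,0,0,0,0,0,0,1,0,0,-0.2,0,0,0,1,0,0,-0.5,0,0,0,1,0,0,-0.8,0,0,0,1,0,0,-0.8,0,0,0,1,0,0,-0.8,0,0,0,1],
)

```text
clock: 7.75
tcp_pos: [0.6308, -0.2861, 0.1309]
eef_rot: [[-0.0, 1.0, 0.007], [1.0, 0.0, -0.003], [-0.003, 0.007, -1.0]]
force: [0.1, -0.1, 0.3]
width: 0.0851
grip_force: 0.0
```

```bash
python3 - <<'E'
from h import *
s=r.read_state();print(s["tcp_pos"],s["width"],s["grip_force"])
b=shot("scene","s3");np.set_printoptions(precision=4,suppress=True)
for l in((0,60),(120,256)):
  for o in comps(b,172,202,20,*l)[:5]: print(l,o["c"],o["ax"],o["A"],onplane("scene",o["c"],.021)[:2])
cv2.imwrite("pics/z3.png",cv2.resize(b[162:242,132:212],(500,500),interpolation=cv2.INTER_CUBIC))
E
```

```text
[ 0.63077595 -0.28607724  0.1309103 ] 0.08513365173869743 0.0
(0, 60) [171.7362 202.9453] [31.9283 45.7883] 1119.625 [ 0.637  -0.2708]
(120, 256) [171.8119 200.0743] [20.1205 22.8231] 351.34375 [ 0.6307 -0.2766]
```

View pics/z3.png

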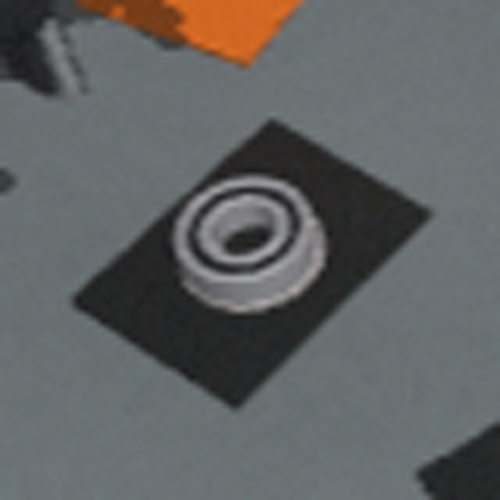

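Request:
move_arm(
  plan=[1,-1,0,0,0,0,1,1,-1,0,0,0,0,1,1,-1,0,0,0,0,1,1,-1,0,0,0,0,1,1,-1,0,0,0,0,1,1,-1,0,0,0,0,1],
)

```text
clock: 8.3
tcp_pos: [0.4702, -0.1305, 0.1236]
eef_rot: [[-0.001, 1.0, -0.01], [1.0, 0.001, 0.004], [0.004, -0.01, -1.0]]
force: [-1.1, -0.5, -0.6]
width: 0.0854
grip_force: 0.0
```

Request:
move_arm(
  plan=[0.28,-0.28,0,0,0,0,1,0.28,-0.28,0.3,0,0,0,1,0.28,-0.28,0.3,0,0,0,1,0.28,-0.28,0.3,0,0,0,1,0.28,-0.28,0.3,0,0,0,1,0.28,-0.28,0.3,0,0,0,1],
)

```text
clock: 8.8
tcp_pos: [0.4378, -0.0938, 0.0819]
eef_rot: [[0.0, 1.0, 0.001], [1.0, -0.0, -0.0], [-0.0, 0.001, -1.0]]
force: [0.1, -0.2, -0.1]
width: 0.0856
grip_force: 0.0
```

```bash
python3 - <<'E'
from h import *
print(proj("scene",(.6278,-.2837,.021)), onplane("scene",(170.9,198.4),.021))
b=cv2.imread("pics/s3.png")
for l in((0,75),(0,90),(0,100),(0,110)):
  for o in comps(b,171,198,13,*l)[:4]: print(l,o["c"],o["ax"],o["A"])
for o in comps(b,171,198,11,130,256)[:3]: print(o["c"],o["ax"],o["A"])
E
```

```text
[170.43638333 197.941845  ] [ 0.62819422 -0.28184466  0.021     ]
(0, 75) [170.49919309 198.34677949] [13.08354378 17.76509476] 182.34375
(0, 75) [171.08554831 193.03969408] [19.21414375 31.30941391] 155.78125
(0, 75) [181.39215686 208.57107843] [4.51068258 7.57937145] 15.9375
(0, 90) [170.50901198 198.34568359] [13.31237316 18.14421844] 189.5625
(0, 90) [170.6965724  193.19451309] [19.47747803 31.28384209] 170.71875
(0, 90) [181.29256112 208.49560227] [4.6851716  7.78348827] 17.46875
(0, 100) [170.50725625 198.35948525] [13.49321938 18.4167099 ] 194.875
(0, 100) [170.31084948 193.60910405] [19.354496  30.8652153] 183.8125
(0, 100) [181.2003833  208.48062181] [4.98785686 8.13428783] 18.34375
(0, 110) [169.82638144 194.24003498] [19.63575935 31.01718521] 203.96875
(0, 110) [170.5185337  198.34632449] [13.67001152 18.66050148] 200.15625
(0, 110) [181.117891   208.40422591] [5.14923143 8.46259975] 19.78125
[170.62113252 198.28989103] [10.16995335 13.44156837] 107.0625
[172.53866454 200.38081058] [16.6847496  20.30543137] 53.78125
[179.50433635 206.64121418] [1.8606441 6.1830616] 6.90625
```

Bearing is centred within about 1 mm. Now the sleeve.

Request:
move_arm(
  plan=[0.007,-0.005,0.2,0,0,0,1,0.007,-0.005,0.38,0,0,0,1,0.007,-0.005,0.466,0,0,0,1,0.007,-0.005,0.466,0,0,0,1,0.007,-0.005,0.466,0,0,0,1,0.007,-0.005,0.466,0,0,0,0,0.007,-0.005,0.466,0,0,0,0,0.007,-0.005,0.466,0,0,0,0,0.007,-0.005,0.466,0,0,0,0,0.007,-0.005,0.466,0,0,0,0,0.007,-0.005,0.466,0,0,0,0,0.007,-0.005,0.466,0,0,0,0],
)

```text
clock: 9.8
tcp_pos: [0.4364, -0.0921, 0.0126]
eef_rot: [[0.0, 1.0, 0.002], [1.0, -0.0, -0.0], [-0.0, 0.002, -1.0]]
force: [-1.2, 0.3, 8.9]
width: 0.0346
grip_force: 39.0
```

Request:
move_arm(
  plan=[0,0,0,0,0,0,0,0,0,0,0,0,0,0,0,0,0,0,0,0,0],
)

```text
clock: 10.05
tcp_pos: [0.4364, -0.0921, 0.0126]
eef_rot: [[0.0, 1.0, 0.002], [1.0, -0.0, -0.0], [-0.0, 0.002, -1.0]]
force: [-0.9, -0.5, 9.1]
width: 0.0345
grip_force: 39.0
```

Request:
move_arm(
  plan=[0,0,-0.1,0,0,0,0,0,0,-0.3,0,0,0,0,-0.03,0.2,-0.5,0,0,0,0,-0.06,0.45,-0.5,0,0,0,0,-0.09,0.7,-0.5,0,0,0,0,-0.119,0.9,-0.5,0,0,0,0,-0.119,0.95,-0.5,0,0,0,0,-0.119,0.95,-0.5,0,0,0,0],
)

```text
clock: 10.72
tcp_pos: [0.5801, -0.1099, 0.0868]
eef_rot: [[-0.0, 1.0, 0.002], [1.0, 0.0, -0.0], [-0.0, 0.002, -1.0]]
force: [-0.5, 0.5, -2.0]
width: 0.0345
grip_force: 41.1
```

Request:
move_arm(
  plan=[0,0.15,0,0,0,0,0,0,0.323,0.1,0,0,0,0,0,0.323,0.3,0,0,0,0,0,0.323,0.35,0,0,0,0,0,0.323,0.35,0,0,0,0,0,0.323,0.35,0,0,0,0,0,0.323,0.35,0,0,0,0],
)

```text
clock: 11.3
tcp_pos: [0.6261, -0.1099, 0.0353]
eef_rot: [[0.0, 1.0, 0.0], [1.0, -0.0, -0.0], [-0.0, 0.0, -1.0]]
force: [0.3, -0.7, -2.6]
width: 0.0345
grip_force: 41.2
```

Request:
move_arm(
  plan=[0,0.007,0.05,0,0,0,0,0,0.007,0.09,0,0,0,0,0,0.007,0.11,0,0,0,0,0,0.007,0.117,0,0,0,0,0,0.007,0.117,0,0,0,0,0,0.007,0.117,0,0,0,0,0,0.007,0.117,0,0,0,0,0,0.007,0.117,0,0,0,0],
)

```text
clock: 11.97
tcp_pos: [0.6274, -0.1098, 0.0177]
eef_rot: [[0.0, 1.0, -0.0], [1.0, -0.0, -0.0], [-0.0, -0.0, -1.0]]
force: [-4.6, -0.1, 9.2]
width: 0.0347
grip_force: 42.4
```

Request:
move_arm(
  plan=[0,0,0,0,0,0,0.6,0,0,0,0,0,0,0.7,0,0,0,0,0,0,0.8,0,0,0,0,0,0,1,0,0,0,0,0,0,1,0,0,-0.15,0,0,0,1,0,0,-0.35,0,0,0,1,0,0,-0.6,0,0,0,1,0,0,-0.6,0,0,0,1],
)

```text
clock: 12.72
tcp_pos: [0.6316, -0.1105, 0.1132]
eef_rot: [[-0.0, 1.0, 0.009], [1.0, 0.0, -0.002], [-0.002, 0.009, -1.0]]
force: [2.8, -0.3, 0.6]
width: 0.0857
grip_force: 0.0
```

Request:
move_arm(
  plan=[0.9,0,0,0,0,0,1,0.9,0,0,0,0,0,1,0.9,0,0,0,0,0,1,0.9,0,0,0,0,0,1,0.9,0,0,0,0,0,1],
)

```text
clock: 13.13
tcp_pos: [0.6275, 0.0283, 0.1066]
eef_rot: [[-0.004, 1.0, 0.0], [1.0, 0.004, 0.0], [0.0, 0.0, -1.0]]
force: [1.0, -0.6, -1.1]
width: 0.0856
grip_force: 0.0
```

Request:
move_arm(
  plan=[0.57,-0.05,0,0,0,0,1,0.57,-0.05,0.1,0,0,0,1,0.57,-0.05,0.2,0,0,0,1,0.57,-0.05,0.2,0,0,0,1,0.57,-0.05,0.2,0,0,0,1,0.57,-0.05,0.2,0,0,0,1,0.57,-0.05,0.2,0,0,0,1],
)

```text
clock: 13.72
tcp_pos: [0.6208, 0.1092, 0.0775]
eef_rot: [[0.002, 1.0, 0.001], [1.0, -0.002, -0.0], [-0.0, 0.001, -1.0]]
force: [0.4, 0.2, -0.1]
width: 0.0855
grip_force: 0.0
```

```bash
python3 - <<'E'
from h import *
np.set_printoptions(precision=4,suppress=True)
a=shot("top","t4");b=shot("scene","s4")
pb=proj("scene",(.6273,-.1106,.060));print(pb,proj("top",(.6273,-.1106,.060)))
for n,im,z,p in(("scene",b,.06,(.6273,-.1106,.06)),("top",a,.06,(.6273,-.1106,.06)),("scene",b,.044,(.62,.1108,.044))):
  q=proj(n,p).astype(int)
  for l in((0,70),(125,256),(140,256)):
    for o in comps(im,*q,13,*l)[:3]: print(n,l,o["c"],o["ax"],round(o["A"]),onplane(n,o["c"],z)[:2])
cv2.imwrite("pics/z4.png",np.hstack([cv2.resize(b[190:310,200:360],(640,480)),]))
E
```

```text
[226.5274 222.4947] [319.1198 175.5533]
scene (0, 70) [224.5883 218.4282] [27.5584 32.4151] 375 [ 0.6213 -0.1207]
scene (125, 256) [226.6476 226.4039] [10.8517 18.804 ] 80 [ 0.6351 -0.1041]
scene (140, 256) [225.3694 224.7498] [10.9448 13.6684] 34 [ 0.6333 -0.109 ]
top (0, 70) [318.2743 171.4868] [26.922  31.7267] 320 [ 0.6364 -0.1081]
top (0, 70) [318.903  179.2389] [2.9886 5.8331] 13 [ 0.6189 -0.1107]
top (125, 256) [318.9218 174.393 ] [14.4942 19.1661] 98 [ 0.6299 -0.11  ]
top (140, 256) [319.9931 173.308 ] [12.5458 15.0621] 69 [ 0.6326 -0.1122]
top (140, 256) [310.2    181.7005] [1.7714 5.1796] 6 [ 0.6118 -0.0922]
scene (0, 70) [310.3069 272.52  ] [18.0263 26.1367] 295 [0.62   0.0957]
scene (125, 256) [319.1904 279.4885] [ 9.922  15.7773] 64 [0.6232 0.1182]
scene (140, 256) [319.2584 277.9696] [10.4024 11.2793] 36 [0.6202 0.1167]
```

View pics/z4.png

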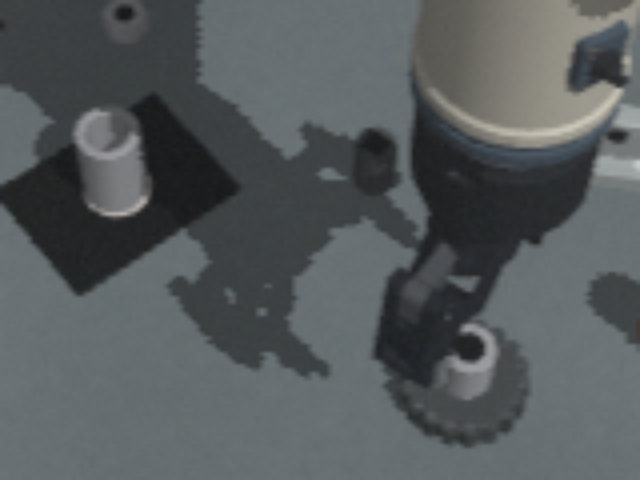

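The sleeve stands on its tile and the fingers straddle the gear hub. I'll lower and grip.

Request:
move_arm(
  plan=[0.011,-0.005,0.2,0,0,0,1,0.011,-0.005,0.33,0,0,0,1,0.011,-0.005,0.377,0,0,0,1,0.011,-0.005,0.377,0,0,0,1,0.011,-0.005,0.377,0,0,0,1,0.011,-0.005,0.377,0,0,0,0,0.011,-0.005,0.377,0,0,0,0,0.011,-0.005,0.377,0,0,0,0,0.011,-0.005,0.377,0,0,0,0,0.011,-0.005,0.377,0,0,0,0,0.011,-0.005,0.377,0,0,0,0,0.011,-0.005,0.377,0,0,0,0],
  newtons=60,
)

```text
clock: 14.82
tcp_pos: [0.6199, 0.1125, 0.021]
eef_rot: [[-0.0, 1.0, 0.001], [1.0, 0.0, 0.0], [0.0, 0.001, -1.0]]
force: [-0.9, 0.0, 6.5]
width: 0.0265
grip_force: 58.7
```

Request:
move_arm(
  plan=[0,0,0,0,0,0,0,0,0,0,0,0,0,0,0,0,0,0,0,0,0,0,0,0,0,0,0,0],
)

```text
clock: 15.15
tcp_pos: [0.6199, 0.1125, 0.021]
eef_rot: [[-0.0, 1.0, 0.001], [1.0, 0.0, 0.0], [0.0, 0.001, -1.0]]
force: [-0.7, -0.2, 6.3]
width: 0.0262
grip_force: 58.7
```

Request:
move_arm(
  plan=[0,0,-0.1,0,0,0,0,0,0,-0.3,0,0,0,0,0,0,-0.55,0,0,0,0,0.1,-0.1,-0.6,0,0,0,0,0.25,-0.25,-0.6,0,0,0,0,0.42,-0.42,-0.6,0,0,0,0,0.6,-0.6,-0.6,0,0,0,0,0.78,-0.78,-0.6,0,0,0,0,0.94,-0.94,-0.6,0,0,0,0,1,-1,-0.6,0,0,0,0,1,-1,-0.6,0,0,0,0,1,-1,-0.6,0,0,0,0],
)

```text
clock: 16.15
tcp_pos: [0.4691, 0.2627, 0.1101]
eef_rot: [[-0.002, 1.0, 0.0], [1.0, 0.002, -0.0], [-0.0, 0.0, -1.0]]
force: [0.4, 0.5, -3.2]
width: 0.0263
grip_force: 59.7
```

Request:
move_arm(
  plan=[0.143,-0.067,0.15,0,0,0,0,0.143,-0.067,0.35,0,0,0,0,0.143,-0.067,0.4,0,0,0,0,0.143,-0.067,0.4,0,0,0,0,0.143,-0.067,0.4,0,0,0,0,0.143,-0.067,0.4,0,0,0,0,0.143,-0.067,0.4,0,0,0,0],
)

```text
clock: 16.73
tcp_pos: [0.4605, 0.2838, 0.0514]
eef_rot: [[0.001, 1.0, 0.002], [1.0, -0.001, 0.001], [0.001, 0.002, -1.0]]
force: [-0.2, 0.1, -4.2]
width: 0.0261
grip_force: 59.7
```

Request:
move_arm(
  plan=[0,-0.003,0.06,0,0,0,0,0,-0.003,0.12,0,0,0,0,0,-0.003,0.15,0,0,0,0,0,-0.003,0.167,0,0,0,0,0,-0.003,0.167,0,0,0,0,0,-0.003,0.167,0,0,0,0,0,-0.003,0.167,0,0,0,0,0,-0.003,0.167,0,0,0,0],
)

```text
clock: 17.4
tcp_pos: [0.4583, 0.2834, 0.0259]
eef_rot: [[-0.0, 1.0, -0.001], [1.0, 0.0, -0.001], [-0.001, -0.001, -1.0]]
force: [-6.0, -4.3, 18.6]
width: 0.0263
grip_force: 62.1
```

Request:
move_arm(
  plan=[0,0,0,0,0,0,0.5,0,0,0,0,0,0,0.6,0,0,0,0,0,0,0.8,0,0,0,0,0,0,1,0,0,0,0,0,0,1,0,0,-0.15,0,0,0,1,0,0,-0.35,0,0,0,1,0,0,-0.6,0,0,0,1,0,0,-0.6,0,0,0,1],
)

```text
clock: 18.15
tcp_pos: [0.462, 0.2858, 0.1207]
eef_rot: [[-0.0, 1.0, 0.007], [1.0, -0.0, 0.004], [0.004, 0.007, -1.0]]
force: [1.9, 0.9, 0.5]
width: 0.0855
grip_force: 0.0
```

Request:
move_arm(
  plan=[-0.6,0,0,0,0,0,1,-0.6,0,0,0,0,0,1,-0.6,0,0,0,0,0,1,-0.6,0,0,0,0,0,1],
)

```text
clock: 18.48
tcp_pos: [0.4585, 0.1918, 0.1149]
eef_rot: [[0.003, 1.0, -0.0], [1.0, -0.003, -0.0], [-0.0, -0.0, -1.0]]
force: [0.8, 0.3, 0.0]
width: 0.0854
grip_force: 0.0
```

Request:
move_arm(
  plan=[-0.584,-0.07,0,0,0,-0.1378,1,-0.584,-0.07,0,0,0,-0.1378,1,-0.584,-0.07,0.1,0,0,-0.1378,1,-0.584,-0.07,0.1,0,0,-0.1378,1,-0.584,-0.07,0.1,0,0,-0.1378,1,-0.584,-0.07,0.1,0,0,-0.1378,1,-0.584,-0.07,0.1,0,0,-0.1378,1],
)

```text
clock: 19.07
tcp_pos: [0.449, 0.1072, 0.1002]
eef_rot: [[-0.418, 0.909, 0.001], [0.909, 0.418, 0.0], [-0.0, 0.001, -1.0]]
force: [0.1, -0.5, 0.6]
width: 0.0853
grip_force: 0.0
```

```bash
python3 - <<'E'
from h import *
np.set_printoptions(precision=4,suppress=True)
a=shot("top","t5");b=shot("scene","s5")
print(r.read_state()["tcp_pos"])
m=[]
for n,im,p in(("scene",b,(.46,.282,.049)),("top",a,(.46,.282,.049)),("top",a,(.6273,-.1106,.060)),("scene",b,(.6273,-.1106,.060)),("top",a,(.6278,-.2837,.021)),("scene",b,(.449,.106,.045))):
  q=proj(n,p).astype(int);m.append(cv2.resize(im[max(0,q[1]-24):q[1]+24,q[0]-24:q[0]+24],(260,260),interpolation=cv2.INTER_CUBIC))
  print(n,p,proj(n,p))
  for l in((0,45),(0,65),(155,256)):
    for o in comps(im,*q,14,*l)[:3]: print("   ",l,o["c"],o["ax"],round(o["A"]),onplane(n,o["c"],p[2])[:2])
cv2.imwrite("pics/z5.png",np.vstack([np.hstack(m[:3]),np.hstack(m[3:])]))
E
```

```text
[0.4488 0.1071 0.1003]
scene (0.46, 0.282, 0.049) [429.679  259.7291]
    (0, 65) [430.1622 258.9321] [4.8592 6.2434] 23 [0.4577 0.2821]
    (0, 65) [440.1093 260.0153] [3.3015 6.9742] 9 [0.4486 0.2998]
    (0, 65) [426.4647 249.9813] [3.2821 3.8114] 5 [0.4418 0.2679]
top (0.46, 0.282, 0.049) [130.5747 237.4563]
    (155, 256) [136.9239 249.4363] [ 2.299  25.4374] 27 [0.4354 0.2646]
top (0.6273, -0.1106, 0.06) [319.1198 175.5533]
    (0, 45) [318.3452 172.2261] [28.1533 33.1636] 330 [ 0.6347 -0.1084]
    (0, 65) [318.3703 172.094 ] [28.6984 33.1052] 380 [ 0.635  -0.1084]
    (0, 65) [318.9765 178.9083] [1.9219 4.6694] 7 [ 0.6197 -0.1108]
    (155, 256) [318.5487 176.6241] [14.415  21.0402] 203 [ 0.6248 -0.1095]
scene (0.6273, -0.1106, 0.06) [226.5274 222.4947]
    (0, 45) [237.4122 222.6161] [ 5.5149 23.7546] 72 [ 0.6144 -0.0913]
    (0, 45) [215.4805 231.4605] [ 8.3242 10.1306] 58 [ 0.6584 -0.1154]
    (0, 65) [237.1729 222.5361] [ 6.18   24.6469] 86 [ 0.6145 -0.0918]
    (0, 65) [215.7869 230.6797] [ 8.5961 13.9942] 74 [ 0.6565 -0.1161]
    (0, 65) [213.4293 223.9388] [2.1544 3.442
[... 533 characters left out ...]
01 7.9748] 40 [ 0.6262 -0.2824]
    (0, 65) [382.5445 196.8048] [5.8179 9.5851] 22 [ 0.6013 -0.2567]
    (155, 256) [394.0701 186.9755] [21.5761 24.423 ] 410 [ 0.6262 -0.2816]
scene (0.449, 0.106, 0.045) [354.772  217.3883]
    (0, 45) [362.3294 205.4881] [ 8.3755 10.6542] 47 [0.4099 0.1047]
    (0, 45) [361.0156 214.0057] [6.2297 7.5338] 33 [0.4329 0.1131]
    (0, 45) [353.7801 223.5691] [1.7688 3.8429] 5 [0.465  0.1119]
    (0, 65) [361.9667 209.4088] [11.3565 16.5465] 136 [0.4203 0.109 ]
    (0, 65) [353.85   223.5422] [2.6301 4.4888] 9 [0.4649 0.112 ]
    (0, 65) [366.5122 228.0819] [2.1912 4.8162] 7 [0.46   0.1402]
    (155, 256) [354.6225 223.7498] [14.094  27.7558] 137 [0.4644 0.1137]
```

View pics/z5.png

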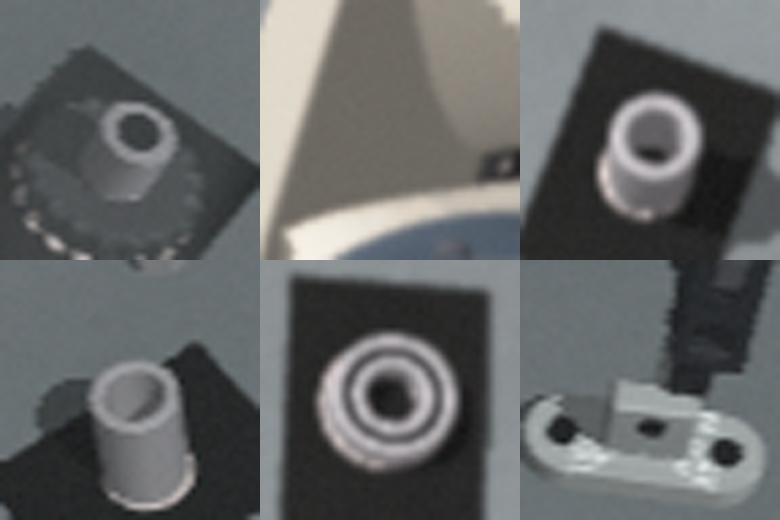

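The bearing and sleeve sit on their outlines; the gear looks about 2 mm short in x, so I'll mend that after the bracket. Gripping the bracket lug now.

Request:
move_arm(
  plan=[-0.007,0.001,0.2,0,0,0,1,-0.007,0.001,0.4,0,0,0,1,-0.007,0.001,0.53,0,0,0,1,-0.007,0.001,0.555,0,0,0,1,-0.007,0.001,0.555,0,0,0,1,-0.007,0.001,0.555,0,0,0,1],
)

```text
clock: 19.67
tcp_pos: [0.4494, 0.1057, 0.0174]
eef_rot: [[-0.419, 0.908, 0.0], [0.908, 0.419, 0.0], [-0.0, 0.0, -1.0]]
force: [-1.0, -0.6, 0.5]
width: 0.0851
grip_force: 0.0
```

Request:
move_arm(
  plan=[0,0,0,0,0,0,0,0,0,0,0,0,0,0,0,0,0,0,0,0,0,0,0,0,0,0,0,0,0,0,0,0,0,0,0,0,0,0,0,0,0,0,0,0,0,0,0,0,0,0,0,0,0,0,0,0,0,0,0,0,0,0,0,0,0,0,0,0,0,0],
)

```text
clock: 20.5
tcp_pos: [0.4494, 0.1054, 0.0173]
eef_rot: [[-0.419, 0.908, 0.001], [0.908, 0.419, 0.0], [-0.0, 0.001, -1.0]]
force: [-0.2, -0.3, 7.7]
width: 0.0153
grip_force: 59.1
```

Request:
move_arm(
  plan=[0,0,-0.1,0,0,0,0,0,0,-0.3,0,0,0,0,0,0,-0.55,0,0,0,0,0,0,-0.7,0,0,0,0,0.1,0.2,-0.7,0,0,0,0,0.2,0.4,-0.7,0,0,0,0,0.28,0.65,-0.7,0,0,0,0,0.325,0.8,-0.7,0,0,0,0,0.325,0.8,-0.7,0,0,0,0],
)

```text
clock: 21.25
tcp_pos: [0.5412, 0.2031, 0.1222]
eef_rot: [[-0.421, 0.907, 0.004], [0.907, 0.421, 0.002], [0.0, 0.004, -1.0]]
force: [-0.2, 0.4, -3.4]
width: 0.0149
grip_force: 59.5
```

Request:
move_arm(
  plan=[0.08,0.2,0,0,0,-0.03,0,0.16,0.4,0,0,0,-0.065,0,0.24,0.6,0,0,0,-0.1,0,0.3,0.75,0,0,0,-0.135,0,0.326,0.822,0,0,0,-0.17,0,0.326,0.822,0,0,0,-0.205,0,0.326,0.822,0.1,0,0,-0.24,0,0.326,0.822,0.25,0,0,-0.2667,0,0.326,0.822,0.35,0,0,-0.2667,0,0.326,0.822,0.35,0,0,-0.2667,0,0.326,0.822,0.35,0,0,-0.2667,0,0.326,0.822,0.35,0,0,-0.2667,0],
)

```text
clock: 22.25
tcp_pos: [0.629, 0.296, 0.0699]
eef_rot: [[-0.955, 0.298, 0.0], [0.298, 0.955, 0.0], [-0.0, 0.0, -1.0]]
force: [-0.3, 0.7, -2.8]
width: 0.0148
grip_force: 59.7
```

Request:
move_arm(
  plan=[-0.003,0.001,0.1,0,0,0,0,-0.003,0.001,0.2,0,0,0,0,-0.003,0.001,0.27,0,0,0,0,-0.003,0.001,0.3,0,0,0,0,-0.003,0.001,0.313,0,0,0,0,-0.003,0.001,0.313,0,0,0,0,-0.003,0.001,0.313,0,0,0,0,-0.003,0.001,0.313,0,0,0,0],
)

```text
clock: 22.92
tcp_pos: [0.628, 0.2955, 0.0224]
eef_rot: [[-0.955, 0.296, -0.003], [0.296, 0.955, -0.001], [0.002, -0.002, -1.0]]
force: [-6.5, -3.2, 8.6]
width: 0.015
grip_force: 61.3
```

Request:
move_arm(
  plan=[-0.004,0.004,-0.006,0,0,0,0,-0.008,0.004,-0.008,0,0,0,0,-0.008,0.004,-0.006,0,0,0,0,-0.008,0.004,-0.003,0,0,0,0,-0.008,0.004,-0.003,0,0,0,0],
)

```text
clock: 23.33
tcp_pos: [0.6306, 0.2962, 0.0224]
eef_rot: [[-0.955, 0.296, -0.0], [0.296, 0.955, -0.0], [0.0, -0.0, -1.0]]
force: [0.0, -0.2, -2.2]
width: 0.0153
grip_force: 59.9
```

Request:
move_arm(
  plan=[0.007,-0.001,0,0,0,0,0,0.007,-0.001,0.003,0,0,0,0,0.007,-0.001,0.003,0,0,0,0,0.007,-0.001,0.003,0,0,0,0.4,0.007,-0.001,0.003,0,0,0,0.6,0.007,-0.001,0.003,0,0,0,0.8,0.007,-0.001,0.003,0,0,0,1,0.007,-0.001,0.003,0,0,0,1,0.007,-0.001,-0.2,0,0,0,1,0.007,-0.001,-0.4,0,0,0,1,0.007,-0.001,-0.7,0,0,0,1,0.007,-0.001,-0.7,0,0,0,1],
)

```text
clock: 24.33
tcp_pos: [0.6332, 0.2982, 0.1355]
eef_rot: [[-0.955, 0.296, 0.009], [0.296, 0.955, 0.004], [-0.007, 0.007, -1.0]]
force: [2.7, 0.9, 0.7]
width: 0.0852
grip_force: 0.0
```

Request:
move_arm(
  plan=[0,-0.94,-0.3,0,0,0,1,0,-0.94,-0.6,0,0,0,1,0,-0.94,-0.6,0,0,0,1,0,-0.94,-0.6,0,0,0,1,0,-0.94,-0.6,0,0,0,1],
)

```text
clock: 24.75
tcp_pos: [0.5885, 0.1579, 0.2227]
eef_rot: [[-0.955, 0.297, 0.005], [0.297, 0.955, -0.0], [-0.005, 0.001, -1.0]]
force: [1.5, 0.4, 0.6]
width: 0.0853
grip_force: 0.0
```

Request:
move_arm(
  plan=[0,-0.94,0,0,0,0.4044,1,0,-0.94,0,0,0,0.4044,1,0,-0.94,0,0,0,0.4044,1,0,-0.94,0,0,0,0.4044,1,0,-0.94,0,0,0,0.4044,1,0,-0.94,0,0,0,0.4044,1,0,-0.94,0,0,0,0.4044,1,0,-0.94,0,0,0,0.4044,1,0,-0.94,0,0,0,0.4044,1,0,-0.94,0,0,0,0.4044,1,0,-0.94,0,0,0,0.4044,1,0,-0.94,0,0,0,0.4044,1],
)

```text
clock: 25.75
tcp_pos: [0.5463, 0.0272, 0.2176]
eef_rot: [[-0.002, 1.0, 0.0], [1.0, 0.002, 0.0], [0.0, 0.0, -1.0]]
force: [0.2, -0.7, -0.8]
width: 0.0858
grip_force: 0.0
```

```bash
python3 - <<'E'
from h import *
np.set_printoptions(precision=4,suppress=True)
a=shot("top","t6");b=shot("scene","s6")
print(r.read_state()["tcp_pos"])
m=[]
for n,im,p,w in(("scene",b,(.46,.282,.049),14),("top",a,(.46,.282,.049),14),("scene",b,(.6288,.2962,.017),26),("top",a,(.6288,.2962,.017),26)):
  q=proj(n,p).astype(int);m.append(cv2.resize(im[max(0,q[1]-26):q[1]+26,q[0]-26:q[0]+26],(300,300),interpolation=cv2.INTER_CUBIC))
  print(n,p,proj(n,p))
  for l in((0,55),(0,70)):
    for o in comps(im,*q,w,*l)[:5]: print("   ",l,o["c"],o["ax"],round(o["A"]),onplane(n,o["c"],p[2])[:2])
cv2.imwrite("pics/z6.png",np.vstack([np.hstack(m[:2]),np.hstack(m[2:])]))
E
```

```text
[0.5462 0.0272 0.2177]
scene (0.46, 0.282, 0.049) [429.679  259.7291]
    (0, 70) [425.4178 252.594 ] [16.1401 32.7841] 149 [0.4489 0.2685]
    (0, 70) [430.194  258.9334] [5.2901 6.5661] 27 [0.4576 0.2822]
    (0, 70) [416.9389 263.0755] [3.9091 5.4318] 8 [0.482  0.2636]
top (0.46, 0.282, 0.049) [130.5747 237.4563]
    (0, 55) [126.5646 226.2827] [ 6.7775 14.9176] 48 [0.4835 0.2943]
    (0, 55) [118.2172 247.0421] [ 5.7954 11.9113] 29 [0.4373 0.3051]
    (0, 55) [130.5148 238.5158] [3.8371 4.2992] 13 [0.4577 0.2818]
    (0, 70) [126.0676 227.0594] [ 7.0878 16.5144] 62 [0.4817 0.2951]
    (0, 70) [118.4672 245.8617] [ 6.2048 13.7844] 42 [0.4399 0.305 ]
    (0, 70) [130.5178 238.5136] [4.6381 4.9039] 18 [0.4577 0.2818]
scene (0.6288, 0.2962, 0.017) [398.0513 336.9533]
    (0, 55) [378.6283 332.8528] [16.265  39.3547] 255 [0.6423 0.2627]
    (0, 55) [412.9794 350.1927] [10.0197 43.584 ] 231 [0.636 0.329]
    (0, 70) [396.5018 336.6925] [47.6035 53.0352] 920 [0.63   0.2936]
    (0, 70) [386.0195 348.5869] [5.7266 6.9009] 31 [0.6615 0.2868]
    (0, 70) [411.0355 325.1815] [2.0781 6.2856] 9 [0.5937 0.3073]
top (0.6288, 0.2962, 0.017) [139.7143 166.5523]
    (0, 55) [127.4716 165.5302] [13.7424 46.9593] 220 [0.629  0.3243]
    (0, 55) [132.9282 180.0759] [2.3778 3.1129] 6 [0.5958 0.3068]
    (0, 70) [127.5919 165.4603] [17.4082 48.1126] 261 [0.6291 0.3241]
    (0, 70) [132.9201 180.0402] [3.1526 3.637 ] 9 [0.5959 0.3068]
    (0, 70) [140.2148 165.0537] [2.2876 4.548 ] 8 [0.6324 0.2956]
    (0, 70) [145.3289 153.2661] [2.0044 3.1154] 5 [0.6614 0.2881]
```

View pics/z6.png

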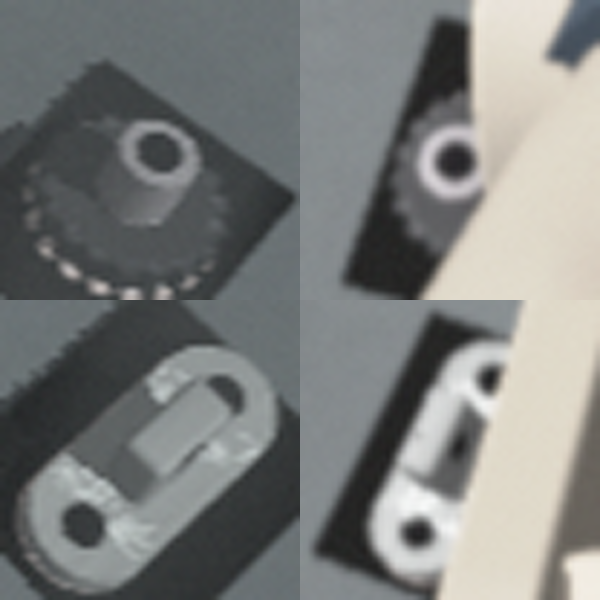

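The bracket is centred within 1 mm and 0.3°. The gear sits 2.3 mm short in x, so I'll regrip it and shift it.

Request:
move_arm(
  plan=[0.9,-0.3,0,0,0,0,1,0.9,-0.3,0,0,0,0,1,0.9,-0.3,0,0,0,0,1,0.9,-0.3,0,0,0,0,1,0.9,-0.3,0,0,0,0,1],
)

```text
clock: 26.27
tcp_pos: [0.5, 0.1651, 0.2178]
eef_rot: [[-0.006, 1.0, -0.0], [1.0, 0.006, 0.001], [0.001, -0.0, -1.0]]
force: [-0.1, 0.1, -0.6]
width: 0.0855
grip_force: 0.0
```

Request:
move_arm(
  plan=[0.8,-0.29,0.2,0,0,0,1,0.8,-0.29,0.4,0,0,0,1,0.8,-0.29,0.6,0,0,0,1,0.8,-0.29,0.8,0,0,0,1,0.8,-0.29,0.9,0,0,0,1,0.8,-0.29,0.9,0,0,0,1,0.8,-0.29,0.9,0,0,0,1,0.8,-0.29,0.9,0,0,0,1],
)

```text
clock: 26.93
tcp_pos: [0.4588, 0.2816, 0.0841]
eef_rot: [[-0.001, 1.0, 0.001], [1.0, 0.001, 0.0], [0.0, 0.001, -1.0]]
force: [-0.4, 0.2, 0.0]
width: 0.0851
grip_force: 0.0
```

Request:
move_arm(
  plan=[0.002,-0.005,0.2,0,0,0,1,0.002,-0.005,0.33,0,0,0,1,0.002,-0.005,0.374,0,0,0,1,0.002,-0.005,0.374,0,0,0,1,0.002,-0.005,0.374,0,0,0,1,0.002,-0.005,0.374,0,0,0,0,0.002,-0.005,0.374,0,0,0,0,0.002,-0.005,0.374,0,0,0,0,0.002,-0.005,0.374,0,0,0,0,0.002,-0.005,0.374,0,0,0,0,0.002,-0.005,0.374,0,0,0,0,0.002,-0.005,0.374,0,0,0,0],
)

```text
clock: 27.93
tcp_pos: [0.4574, 0.2826, 0.0275]
eef_rot: [[-0.001, 1.0, 0.001], [1.0, 0.001, 0.0], [0.0, 0.001, -1.0]]
force: [-0.7, -2.9, 9.4]
width: 0.0263
grip_force: 58.4
```

Request:
move_arm(
  plan=[0,0,0,0,0,0,0,0,0,0,0,0,0,0,0,0,-0.03,0,0,0,0,0,0,-0.04,0,0,0,0,0,0,-0.04,0,0,0,0,0,0,-0.04,0,0,0,0,0,0,-0.04,0,0,0,0],
)

```text
clock: 28.52
tcp_pos: [0.4566, 0.2822, 0.0325]
eef_rot: [[-0.0, 1.0, -0.0], [1.0, 0.0, -0.0], [-0.0, -0.0, -1.0]]
force: [0.8, -0.2, -3.1]
width: 0.026
grip_force: 59.2
```

Request:
move_arm(
  plan=[0.005,0.023,0,0,0,0,0,0.005,0.023,0,0,0,0,0,0.005,0.023,0.015,0,0,0,0,0.005,0.023,0.027,0,0,0,0,0.005,0.023,0.027,0,0,0,0,0.005,0.023,0.027,0,0,0,0],
)

```text
clock: 29.02
tcp_pos: [0.4601, 0.2829, 0.0283]
eef_rot: [[-0.0, 1.0, -0.001], [1.0, 0.0, -0.0], [-0.0, -0.001, -1.0]]
force: [-0.0, -0.4, -3.1]
width: 0.026
grip_force: 59.2
```

Request:
move_arm(
  plan=[0,0,0.003,0,0,0,0,0,0,0.003,0,0,0,0.5,0,0,0.003,0,0,0,0.6,0,0,0.003,0,0,0,0.8,0,0,0.003,0,0,0,1,0,0,0.003,0,0,0,1,0,0,-0.15,0,0,0,1,0,0,-0.35,0,0,0,1,0,0,-0.7,0,0,0,1,0,0,-1,0,0,0,1,0,0,-1,0,0,0,1],
)

```text
clock: 29.93
tcp_pos: [0.4625, 0.2844, 0.1844]
eef_rot: [[-0.0, 1.0, 0.006], [1.0, 0.0, 0.004], [0.004, 0.006, -1.0]]
force: [1.5, 0.9, 0.5]
width: 0.0856
grip_force: 0.0
```

Request:
move_arm(
  plan=[-1,-0.2,-0.3,0,0,0,1,-1,-0.2,-0.3,0,0,0,1,-1,-0.2,-0.3,0,0,0,1,-1,-0.2,-0.3,0,0,0,1,-1,-0.2,-0.3,0,0,0,1],
)

```text
clock: 30.35
tcp_pos: [0.4293, 0.129, 0.2253]
eef_rot: [[0.002, 1.0, 0.001], [1.0, -0.002, -0.001], [-0.001, 0.001, -1.0]]
force: [0.3, 0.2, 0.3]
width: 0.0854
grip_force: 0.0
```

Request:
move_arm(
  plan=[-1,-0.1,0,0,0,0,1,-1,-0.1,0,0,0,0,1,-1,-0.1,0,0,0,0,1,-1,-0.1,0,0,0,0,1,-1,-0.1,0,0,0,0,1],
)

```text
clock: 30.77
tcp_pos: [0.4149, -0.0203, 0.2237]
eef_rot: [[0.003, 1.0, 0.0], [1.0, -0.003, -0.001], [-0.001, 0.0, -1.0]]
force: [-0.1, 0.8, 0.4]
width: 0.085
grip_force: 0.0
```

Request:
move_arm(
  plan=[-1,0,0,0,0,0,1,-1,0,0,0,0,0,1,-1,0,0,0,0,0,1,-1,0,0,0,0,0,1,-1,0,0,0,0,0,1,-1,0,0,0,0,0,1,-1,0,0,0,0,0,1],
)

```text
clock: 31.35
tcp_pos: [0.4155, -0.1662, 0.2234]
eef_rot: [[0.0, 1.0, -0.0], [1.0, -0.0, 0.001], [0.001, -0.0, -1.0]]
force: [0.2, 0.2, -0.3]
width: 0.0853
grip_force: 0.0
```

```bash
python3 - <<'E'
from h import *
np.set_printoptions(precision=4,suppress=True)
a=shot("top","t7");b=shot("scene","s7")
s=r.read_state();print(s["tcp_pos"],s["clock"])
for n,im,p,w in(("scene",b,(.46,.2823,.049),10),("top",a,(.46,.2823,.049),10),("top",a,(.6288,.2962,.017),26)):
  q=proj(n,p).astype(int)
  print(n,p,proj(n,p))
  for o in comps(im,*q,w,0,60)[:5]: print("   ",o["c"],o["ax"],round(o["A"]),onplane(n,o["c"],p[2])[:2])
cv2.imwrite("pics/z7.png",np.vstack([cv2.resize(a[130:290,100:420],(600,300)),cv2.resize(b[130:370,120:460],(600,300)) ]))
E
```

```text
[ 0.4155 -0.1657  0.2235] 31.45
scene (0.46, 0.2823, 0.049) [429.8197 259.8023]
top (0.46, 0.2823, 0.049) [130.4358 237.4451]
    [130.384  237.7825] [4.1799 4.5433] 15 [0.4593 0.2823]
    [124.1465 228.7298] [4.74   8.9172] 14 [0.4777 0.2986]
top (0.6288, 0.2962, 0.017) [139.7143 166.5523]
    [153.7589 173.0765] [15.5943 48.4931] 385 [0.616  0.2622]
    [127.5086 165.4966] [14.431  47.2947] 231 [0.629  0.3242]
    [132.9777 180.0467] [2.6737 3.3026] 7 [0.5959 0.3067]
    [145.9478 153.4152] [2.7961 2.9943] 6 [0.6612 0.2866]
    [140.1664 165.004 ] [1.6569 3.8407] 5 [0.6325 0.2957]
```

View pics/z7.png

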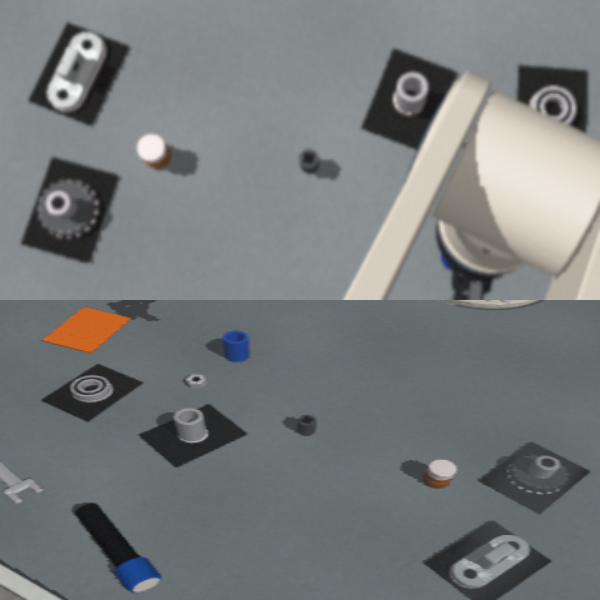

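The last view shows all four parts on their tiles, the jar upright at its old place, and the arm clear.

```bash
python3 -c "
from workcell import ticket
print(ticket.finish_job())"
```

```text
the job is handed in; nothing more can be done
None
```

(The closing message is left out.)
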